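# Set and lock the end stop of an assembly fixture

### The job

Set up the assembly fixture for the white panel: first free the orange clamp knob (anticlockwise) so that the sliding stop can move, push the panel square and flush into the corner of the two black fences, bring the stop up against the panel's free end, and then tighten the knob firmly again so that the stop is locked there. Leave the two screw cups and the orange electric driver where they are.

Things in the scene. Friction and masses are not known exactly. Their poses are not given: they have to be found in the camera images.
- fixture: Grey board 240 x 520 mm, 10 mm thick, fixed on the bench. Axes: x across it, away from the robot; y along it, to the robot's left; z up. Origin on the bench top, 140 mm from its near edge, at mid-length. Black fences 30 mm thick rise 35 mm above it: a long one along y with its face at x = 60 mm (y -240 to 120 mm), an end one along x with its face at y = -200 mm (x -100 to 60 mm).
- corner (a point): Inner corner of the two fences, on the board's surface (10 mm above the bench); axes as the fixture's. The long fence's face is the plane x = 0 of this frame (the panel belongs at x < 0), the end fence's face is y = 0 (the panel belongs at y > 0).
- panel: White moulded panel with a raised rim, 90 mm (x) x 150 mm (y) x 20 mm high, about 350 g, lying loose on the board. Origin at the centre of its underside. Its +x edge belongs against the long fence and its -y end against the end fence; its +y end is the free end that meets the stop.
- panel_corner (a point): The panel's corner at its +x and -y edges, on the underside (45 and -75 mm from its origin): it belongs in the fence corner. Axes as the panel's.
- stop: Loose aluminium sliding stop, about 350 g, on the board. Origin at the foot of its face, mid-width; the face looks to its -y, at the panel. Head 70 (x) x 20 (y) x 28 mm high, red stripe on top; its tail, 30 mm wide and 10 mm high, runs on to y = 215 mm between guide rails and under the clamp. Freed, it slides along the fixture's y: push the head's back (y = 20 mm) above the tail.
- stop_face (a point): Middle of the stop's face, 10 mm above the board; axes as the stop's.
- clamp: Dark steel bridge over the stop's tail, fixed at fixture x = 15, y = 140 mm: 82 mm (x) x 30 mm (y), origin on the board's surface, top 24 mm above that. Its height differs by about a millimetre from start to start. The guide rails under it are 12 mm high, 52 mm wide overall, from fixture y = 100 to 190 mm. The knob sits on top.
- knob: Orange wing knob on the bridge. Origin on its vertical axis at the foot of its black collar (28 mm across, 10 mm high), about 34 mm above the bench. Wing bar 62 mm long (its x) and 12 mm thick, 8 to 30 mm above the origin. Clockwise from above tightens, anticlockwise frees; it turns about 240 degrees at most between its end stops and stays where it is left.
- knob_grip (a point): Point to grip on the knob's axis, 20 mm above its origin; x along the wing. The knob drives a sprung foot onto the stop's tail, 2.5 mm a radian. It is stiff throughout (0.2 N m), stiffer once the foot bites (0.4 N m and more when firmly tight). It starts tight; the angle at which it lets go and bites again (45 to 100 degrees from the start) differs and must be felt.
- cup_green: Green plastic cup full of screws, white rim, 50 mm high, 59 mm across the rim, standing on the board near the clamp; origin at the centre of its foot. Leave alone.
- cup_blue: Blue plastic cup full of screws, white rim, same size, standing on the bench beyond the fence; origin at the centre of its foot. Leave alone.
- driver: Orange and black electric screwdriver lying on the bench, 260 mm long along its x, 42 mm thick; origin on the bench 110 mm from its back end. Leave alone.
Mind the look-alikes: they are no part of the job. What is shaped like the panel but brown is not meant. What is shaped like the stop but yellow is not meant.

How it is judged:
On the way:
1. the clamp is freed (its foot no longer presses on the stop) before the stop is shifted by more than 10 mm (contact force between knob and stop below 1 N and distance of stop_face from where it was at the start of the episode below 0.01 m), for 0.2 s.
At the end, for the whole second after the job is handed in: Panel flat in the fence corner, within 2.5 mm of both fences and square within 0.02 rad; the stop's face within 2.5 mm of the panel's free end and straight within 0.05 rad; the clamp foot presses on the stop with over 25 N; panel and stop at rest; cups and driver undisturbed (x of panel_corner in the frame of corner above -0.0025 m and y of panel_corner in the frame of corner below 0.0025 m and z of panel_corner in the frame of corner below 0.003 m and angle between the x axis of panel and the x axis of corner, either way round below 0.02 rad and y of stop_face in the frame of panel between 0.07 and 0.0775 m and angle between the x axis of stop and the x axis of fixture, either way round below 0.05 rad and angle between panel's own z axis and vertical below 0.03 rad and contact force between knob and stop above 25 N and linear speed of each of panel, stop below 0.01 m/s); the robot touches nothing.
It fails at once if a screw cup is moved by more than 20 mm or tipped (distance of any of cup_green, cup_blue from where it was at the start of the episode above 0.02 m or angle between any of cup_green, cup_blue's own z axis and vertical above 0.35 rad).
It fails at once if the electric driver is moved by more than 30 mm (distance of driver from where it was at the start of the episode above 0.03 m).
It also fails if it takes over 69 s, if anything falls off the work surface, if the arm or the gripper's body presses on something with over 40 N, if the wrist force passes 120 N, or if a joint passes its speed limit or range.

### The arm

A 6-joint arm with a two-finger parallel gripper is mounted at the origin on the work surface. World frame = base frame: x ahead of the robot, y to its left, z up, the work surface at z = 0. Lengths are in m, angles in rad, forces in N, time in s.
With the tool pointing down it reaches from about 0.375 to 0.975 m from the base axis. Payload 3.8 kg.
Tool frame: the origin (TCP) lies between the finger pads; the fingertips stand 22 mm ahead of it and the grasp point (between the pads) lies 3 mm ahead of it; z points along the fingers, y is the direction in which the jaws open and shut (so a half turn about z gives the same grasp; the last joint's range is limited). The gripper opens to 85 mm and grips with 20 to 120 N. Pads are 22 mm wide; open, the fingers measure 114 mm over their backs; the gripper's body (76 mm by 85 mm) begins 54 mm behind the grasp point. The pads swing forward as they close: fully open they stand 13 mm farther back than shut.
Start: joints at [-1.28, 0.264, 1.604, -0, 1.274, -0.037], TCP at [0.217, -0.639, 0.253] pointing down, gripper open.
Joint ranges: [-2.63, 2.63], [-0.94, 2.18], [0.31, 2.57], [-1.31, 4.45], [0, 2.66], [-2.55, 2.55]. Speed limits (rad/s): [2.57, 2.57, 3.14, 3.14, 3.14, 3.14].

### API

Orientations are given as a rotation vector (axis times angle).
In Python, from workcell import * gives the robot as it stands.
- The arm moves only by the tool step_arm, never from a script. Its argument "motion" is a list that holds one entry, the list of rows, each a list of 7 numbers: the finger opening in m, from 0 to 0.0854, then the shift along the world's x, y, z in m, then the turn, a rotation vector about the world's x, y, z in degrees. A call has exactly 8 rows; each row is the pose to reach, as a shift and turn from the pose measured when the call began; what a row does not reach only later rows make up. A row lasts 1/8 s, in which the tool goes at most 62.5 mm and 10.7 degrees, less where a joint would pass 70% of its speed; a pose out of reach is approached as far as the arm can. A call with a gripper value outside its range is refused whole. The fingers move at their own pace and stop on an object; "newtons" is the grip in N (left out, the last holds). Time passes only in rows, so rows that repeat a pose let the fingers close, or fill a call up. It gives the time, the measured TCP pose, the force and the opening at its end, in the units of the state.
- read_state(): the state, without advancing time (a new reading comes with each control period).
- read_camera(name): name is "side" or "top"; returns (picture, depth): 480x640x3 uint8, blue, green, red; 480x640 float32, m along the optical axis (not along the pixel's ray), 0 where there is no reading.
- get_calibration(name): a dict with "K" (3x3 intrinsics, pixels), "world_from_camera" (4x4, takes a point from camera to world coordinates). Camera axes: x right, y down, z forward; pixel columns grow to the right and rows downward; lengths in m; the calibration is good to about 2 mm. A picture is of the moment at which its call begins. get_calibration takes no time and is no camera call.
- finish_job(): hands the job in, once; it reports no verdict.
Trained networks look in the newest picture that a camera, given by its name, has taken for a name from the list of things; names that differ only in an ending like _2 or _b are one class to them, and where a whole thing is asked for, a point or a joint stands for the part that bears it (a point fixed in the world has none). Each returns a list of dicts, best first, with "score" (0 to 1); they miss things now and then, are a little off and sometimes report something else, mostly with a low value. They report only what shows in the picture. A call takes as long as a camera call. They do not tell look-alikes from the thing itself.
- spot_in(camera, thing): "xyz" ([x, y, z] in m, in the coordinates of the camera as it stood for that picture, good to about 4 mm: the middle of the surface that is visible of it).
- regions_of(camera, thing): "region" (480x640 bool, what is visible of it).
The state is a dict: "time": time; "q": joint angles; "joint_vel": joint speeds; "joint_torque": joint torques, N m; "tool_pos": TCP position; "tcp_rot": TCP orientation; "wrist_force": force on the tool from outside, world axes, zero at the start; "torque": the same for the moment, N m; "width": opening from 0.0 (shut) to 1.0 (fully open).
Only numpy, scipy, OpenCV 4.12 (cv2) and the standard library are available. Lean on these libraries where they do the work, as an engineer would, in place of code of your own. Each camera call takes 0.05 s, during which the arm holds its last target. There are 200 camera calls.

## Working session

There is one attempt and no reset: what is moved stays moved. The work goes in short steps, Python scripts to look and compute and a tool call to move; the robot and the scene stay as the last step left them, time stands still between calls to the robot, and variables do not carry over. Pictures are saved under pics/ and viewed, on a budget of 10 in all, crops included, one or two more only if the job needs it, and the job is handed in when it is done.

Besides the shell and the picture viewer there is one more tool, called by a JSON object that holds its "method" and its "body". step_arm: Moves the arm, as the interface text tells. Its arguments: {"type":"object","properties":{"motion":{"type":"array"},"newtons":{"type":"number"}},"required":["motion"]}

```bash
ls; mkdir -p pics; cat > h.py <<'E'
from workcell import *
import numpy as np, cv2
def w(cam,p):
    T=get_calibration(cam)["world_from_camera"]; return (np.array(T)@np.append(p,1))[:3]
def cloud(cam,d):
    K=np.array(get_calibration(cam)["K"]);T=np.array(get_calibration(cam)["world_from_camera"])
    v,u=np.mgrid[:480,:640]
    P=np.stack([(u-K[0,2])/K[0,0]*d,(v-K[1,2])/K[1,1]*d,d],-1)
    return P@T[:3,:3].T+T[:3,3]
E
python3 - <<'E'
from h import *
for c in ["top","side"]:
    im,d=read_camera(c); cv2.imwrite(f"pics/{c}0.png",im); np.save(f"{c}0.npy",d)
    print(c,np.round(get_calibration(c)["world_from_camera"],3).tolist(),np.round(get_calibration(c)["K"],0).tolist())
    for t in ["panel","stop","clamp","knob","cup_green","cup_blue","driver","fixture"]:
        print(t,[(np.round(w(c,r["xyz"]),3).tolist(),round(r["score"],2)) for r in spot_in(c,t)][:3])
s=read_state();print(s)
E
```

```text
pics
top [[-0.005, -0.983, 0.183, 0.19], [-1.0, 0.005, 0.0, -0.073], [-0.001, -0.183, -0.983, 1.692], [0.0, 0.0, 0.0, 1.0]] [[616.0, 0.0, 313.0], [0.0, 616.0, 249.0], [0.0, 0.0, 1.0]]
panel [([0.187, -0.345, 0.014], 0.87), ([0.583, -0.12, 0.024], 0.84), ([0.366, -0.182, 0.014], 0.6)]
stop [([0.788, 0.259, 0.008], 0.82), ([0.595, 0.087, 0.023], 0.76)]
clamp [([0.577, 0.111, 0.035], 0.63)]
knob [([0.588, 0.114, 0.067], 0.68)]
cup_green [([0.475, 0.119, 0.061], 0.69), ([0.592, 0.084, 0.022], 0.24)]
cup_blue [([0.762, -0.084, 0.05], 0.85)]
driver [([0.45, -0.469, 0.038], 0.58)]
fixture [([0.567, -0.026, 0.012], 0.9)]
side [[-0.841, -0.394, 0.371, 0.048], [-0.541, 0.623, -0.565, 0.63], [-0.009, -0.676, -0.737, 0.945], [0.0, 0.0, 0.0, 1.0]] [[493.0, 0.0, 316.0], [0.0, 493.0, 235.0], [0.0, 0.0, 1.0]]
panel [([0.361, -0.178, 0.015], 0.93), ([0.582, -0.122, 0.024], 0.61), ([0.116, -0.324, 0.021], 0.55)]
stop [([0.782, 0.266, 0.008], 0.98), ([0.588, 0.063, 0.02], 0.65)]
clamp [([0.577, 0.121, 0.043], 0.63)]
knob [([0.585, 0.114, 0.063], 0.59)]
cup_green [([0.471, 0.128, 0.058], 0.73)]
cup_blue [([0.751, -0.073, 0.047], 0.98)]
driver [([0.442, -0.464, 0.035], 0.89), ([0.553, 0.02, 0.007], 0.23)]
fixture [([0.553, 0.023, 0.011], 0.7), ([0.441, -0.463, 0.039], 0.69)]
{'time': 0.9, 'q': array([-1.27989067e+00,  2.63889910e-01,  1.60396796e+00, -1.51538311e-05,
        1.27372455e+00, -3.69126994e-02]), 'joint_vel': array([ 0.00024461,  0.00099535, -0.00100293,  0.00105709,  0.00072004,
        0.00119217]), 'joint_torque': array([ 4.67635764e-04, -5.15056729e+01, -3.67732465e+01, -1.50975607e-04,
        5.63781050e-04, -7.83447035e-06]), 'tool_pos': array([ 0.21732178, -0.6390616 ,  0.25330386]), 'tcp_rot': array([ 3.09947273e+00,  5.12638152e-01, -2.05417454e-05]), 'wrist_force': array([ 0.10480462, -0.36826999, -0.28843553]), 'torque': array([0.03147599, 0.02597221, 0.01745523]), 'width': 0.9957325262274785}
```

View pics/top0.png

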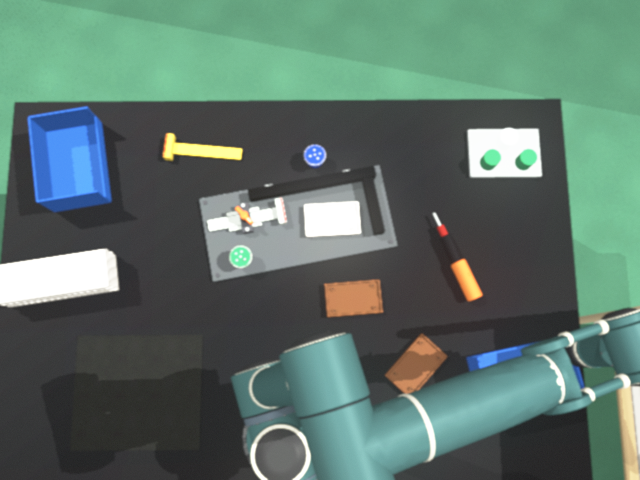

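View pics/side0.png

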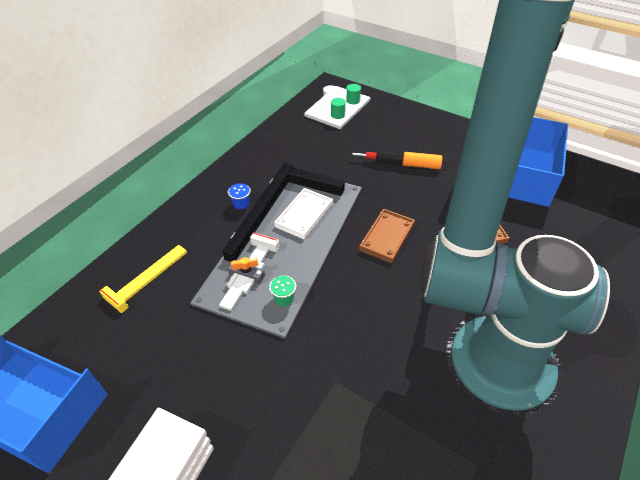

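The top view shows the fixture tilted a few degrees. The white panel is at (332,219), the stop's red stripe at (281,210), the orange knob at (243,215) and the green cup at (241,257). The brown and yellow look-alikes are elsewhere. Next I fit the poses.

```bash
cat >> h.py <<'E'
def rect(P): # P Nx2 -> center,size,long-axis angle deg
    c,s,a=cv2.minAreaRect((P*1000).astype(np.float32)); return np.round(c,1),np.round(s,1),round(a,2)
E
python3 - <<'E'
from h import *
for c in ["top","side"]:
    im,d=read_camera(c); P=cloud(c,d); h=cv2.cvtColor(im,cv2.COLOR_BGR2HSV); H,S,V=[h[...,i].astype(int) for i in range(3)]
    rg=regions_of(c,"fixture")
    print(c,"bench z",np.round(np.median(P[120:140,480-300:480-260,2]),4) if c=="top" else "")
    box=lambda cx,cy,r:(abs(P[...,0]-cx)<r)&(abs(P[...,1]-cy)<r)
    m=rg[0]["region"]; print("fixture",m.sum(),rect(P[m][:,:2]),np.median(P[m][:,2]))
    mp=(S<60)&(V>130)&box(.583,-.12,.1)&(P[...,2]>.022)
    print("panel",mp.sum(),rect(P[mp][:,:2]),np.median(P[mp][:,2]))
    mo=(H<18)&(S>150)&(V>120)&box(.588,.114,.05)&(P[...,2]>.045)
    q=P[mo][:,:2]; print("knob",mo.sum(),q.mean(0),rect(q),np.percentile(P[mo][:,2],[5,50,95]))
    ms=((H<8)|(H>172))&(S>90)&(V>90)&box(.6,.05,.06)&(P[...,2]>.025)
    q=P[ms][:,:2]; print("stripe",ms.sum(),q.mean(0),rect(q),np.median(P[ms][:,2]))
    mt=(S<60)&(V>130)&box(.59,.1,.13)&(P[...,1]>.0)&(P[...,2]>.014); q=P[mt][:,:2]; print("stop",mt.sum(),rect(q))
    mf=(V<45)&(P[...,2]>.035)&(P[...,2]<.055)&box(.62,-.1,.25)
    n,l,st,_=cv2.connectedComponentsWithStats(mf.astype(np.uint8)); k=1+st[1:,4].argmax(); q=P[l==k][:,:2]
    print("fences",(l==k).sum(),rect(q), np.median(P[l==k][:,2]),cv2.boxPoints(cv2.minAreaRect(q.astype(np.float32))).round(3).tolist())
    mb=(P[...,2]>.006)&(P[...,2]<.014)&box(.57,-.03,.33)&(S<40)&(V>50)
    n,l,st,_=cv2.connectedComponentsWithStats(mb.astype(np.uint8)); k=1+st[1:,4].argmax(); q=P[l==k][:,:2]
    print("board",(l==k).sum(),rect(q), np.median(P[l==k][:,2]))
    x=im[150:290,190:410] if c=="top" else im[160:340,180:370]
    cv2.imwrite(f"pics/{c}1.png",cv2.resize(x,None,fx=3.5 if c=="top" else 3.2,fy=3.5 if c=="top" else 3.2,interpolation=cv2.INTER_CUBIC))
E
```

```text
top bench z 0.0009
fixture 12551 (array([450.7, -54.9]), array([519.7, 526.5]), 10.69) 0.01222765936621606
panel 1531 (array([ 604.8, -116.3]), array([133.2, 172.4]), 2.52) 0.027615894520350848
knob 14 [0.57802606 0.11295538] (array([574.3, 108.3]), array([25.3, 19.5]), 22.76) [0.04556246 0.0584387  0.06652139]
stripe 0 [nan nan] (array([0., 0.]), array([0., 0.]), 0.0) nan
stop 1940 (array([568.8, 114.9]), array([220.9, 227.1]), 1.31)
fences 2 (array([638.2,  96.6]), array([3.1, 0. ]), 144.62) 0.04490982087989548 [[0.6389999985694885, 0.09600000083446503], [0.6389999985694885, 0.09600000083446503], [0.6370000243186951, 0.09799999743700027], [0.6370000243186951, 0.09799999743700027]]
board 6489 (array([582.7, -30.1]), array([250. , 528.9]), 10.48) 0.010424417444500067
side bench z 
fixture 268 (array([585.4, 117.4]), array([59. , 20.5]), 40.97) 0.05845905656748218
panel 1463 (array([ 582.9, -127.2]), array([ 92.3, 153.9]), 2.77) 0.026413337603706455
knob 141 [0.58554236 0.11882335] (array([587.7, 115.6]), array([57.6, 21.7]), 51.12) [0.04712327 0.05640791 0.06497147]
stripe 34 [0.61112742 0.00994984] (array([609.7,   9.4]), array([65.5,  7.7]), 10.08) 0.039590841039528646
stop 1351 (array([568. , 111.9]), array([216.2, 224.3]), 2.21)
fences 1576 (array([606.9, -85.6]), array([189.1, 364.3]), 9.72) 0.044976597313787614 [[0.4830000102519989, 0.07800000160932541], [0.5440000295639038, -0.2809999883174896], [0.7310000061988831, -0.24899999797344208], [0.6690000295639038, 0.10999999940395355]]
board 8189 (array([579.6, -30.4]), array([242.1, 522. ]), 10.67) 0.01047921252247297<stdin>:13: RuntimeWarning: Mean of empty slice.
  ret = um.true_divide(
  return _methods._mean(a, axis=axis, dtype=dtype,
  ret = ret.dtype.type(ret / rcount)
```

View pics/top1.png

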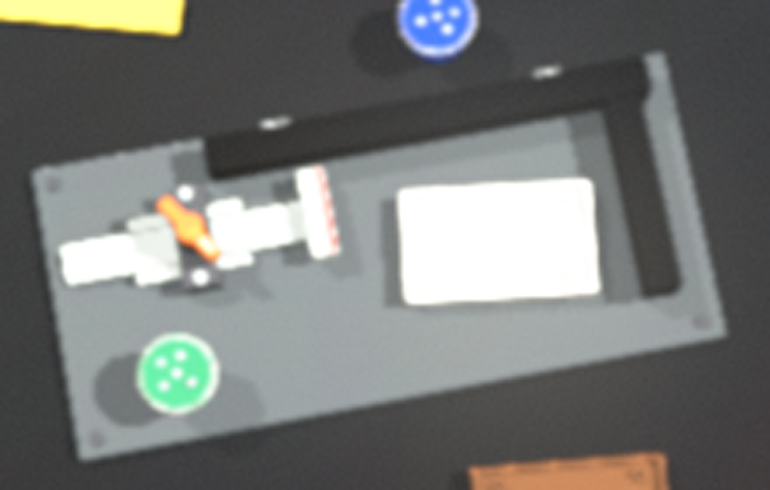

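The crop shows the knob wing running from (165,200) to (215,258), about 41° in world yaw. The panel is rotated about 7° relative to the fixture. I'll move above the knob area with the jaws pre-aligned and refine the knob's position on the way.

```bash
python3 - <<'E'
from h import *
for c in ["top","side"]:
    im,d=read_camera(c); P=cloud(c,d)
    b,g,r=[im[...,i].astype(int) for i in range(3)]
    m=(r>150)&(r-b>70)&(abs(P[...,0]-.588)<.06)&(abs(P[...,1]-.115)<.06)
    # intersect pixel rays with plane z=.058 (wing top ~.064)
    K=np.array(get_calibration(c)["K"]);T=np.array(get_calibration(c)["world_from_camera"])
    v,u=np.nonzero(m); R=np.stack([(u-K[0,2])/K[0,0],(v-K[1,2])/K[1,1],np.ones(len(u))],-1)@T[:3,:3].T
    for z in (.054,.064):
        q=(T[:3,3]+R*((z-T[2,3])/R[:,2])[:,None])[:,:2]
        C=np.cov(q.T); ev,V=np.linalg.eigh(C); a=np.degrees(np.arctan2(V[1,1],V[0,1]))%180
        print(c,z,len(q),q.mean(0).round(4),round(a,1),rect(q))
    for n in regions_of(c,"knob")[:1]:
        k=n["region"]; q=P[k]; print(q[:,:2].mean(0),rect(q[:,:2]))
E
```

```text
top 0.054 136 [0.5934 0.1187] 40.0 (array([591.5, 116.3]), array([65.5, 23.3]), 44.47)
top 0.064 136 [0.5909 0.1175] 40.0 (array([589. , 115.2]), array([65.1, 23.1]), 44.47)
side 0.054 250 [0.5908 0.1138] 41.7 (array([591.3, 112.1]), array([60.7, 34.4]), 39.07)
side 0.064 250 [0.5847 0.1196] 41.7 (array([585.2, 117.9]), array([60., 34.]), 39.07)
[0.58538506 0.11593325] (array([595.2, 103.1]), array([72.1, 51.6]), 63.07)
```

{"method": "step_arm", "body": {"motion": [[[0.045,0.026,0.054,0,0,0,3],[0.045,0.053,0.108,0,0,0,6],[0.045,0.079,0.161,0,0,0,9],[0.045,0.106,0.215,0,0,0,12],[0.045,0.132,0.269,0,0,0,15],[0.045,0.159,0.323,0,0,0,18],[0.045,0.185,0.377,0,0,0,20],[0.045,0.212,0.431,0,0,0,22]]], "newtons": 60}}

```text
time: 2.3
tool_pos: [0.4299, -0.2064, 0.2537]
tcp_rot: [2.943, 1.095, 0.001]
wrist_force: [0.8, -0.8, -0.3]
width: 0.533
```

{"method": "step_arm", "body": {"motion": [[[0.045,0.025,0.05,0,0,0,0],[0.045,0.05,0.1,0,0,0,0],[0.045,0.075,0.151,0,0,0,0],[0.045,0.1,0.201,0,0,0,0],[0.045,0.125,0.252,-0.03,0,0,0],[0.045,0.145,0.29,-0.07,0,0,0],[0.045,0.16,0.322,-0.11,0,0,0],[0.045,0.16,0.322,-0.135,0,0,0]]]}}

```text
time: 3.3
tool_pos: [0.5898, 0.1181, 0.1164]
tcp_rot: [2.942, 1.1, -0.001]
wrist_force: [-0.6, -0.9, 0.3]
width: 0.531
```

```bash
python3 - <<'E'
from h import *
s=read_state();print(s["time"],s["tool_pos"],s["wrist_force"],s["width"],s["q"])
im,d=read_camera("side");x=im[180:330,180:330]
cv2.imwrite("pics/s2.png",cv2.resize(x,None,fx=4,fy=4,interpolation=cv2.INTER_CUBIC))
E
```

```text
3.3 [0.58978755 0.11805243 0.11643141] [-0.61322498 -0.87927252  0.31575673] 0.5314884549517882 [ 1.56318950e-01  2.46454286e-01  1.89324882e+00 -3.89557341e-04
  1.00250326e+00  1.01166916e+00]
```

View pics/s2.png

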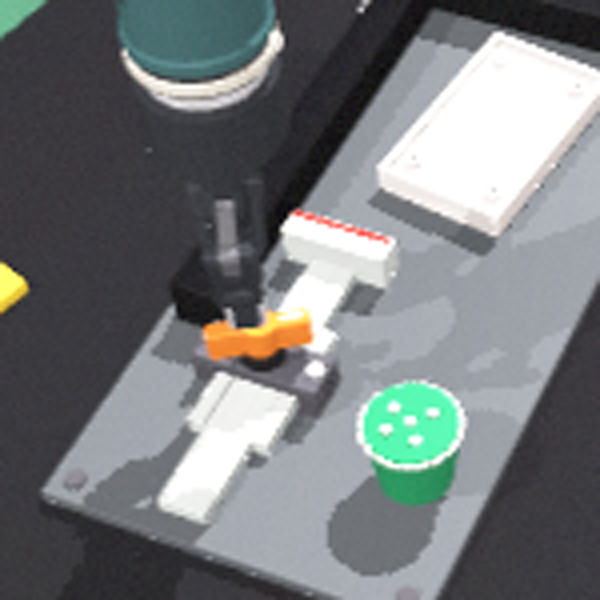

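The view shows the open fingers straddling the orange wing near (255,320) in the crop. I descend and close.

{"method": "step_arm", "body": {"motion": [[[0.045,0,-0.001,-0.02,0,0,0],[0.045,0,-0.002,-0.035,0,0,0],[0.04,0,-0.002,-0.045,0,0,0],[0.025,0,-0.002,-0.047,0,0,0],[0.01,0,-0.002,-0.047,0,0,0],[0.0,0,-0.002,-0.047,0,0,0],[0.0,0,-0.002,-0.047,0,0,0],[0.0,0,-0.002,-0.047,0,0,0]]], "newtons": 60}}

```text
time: 4.35
tool_pos: [0.5887, 0.1148, 0.0681]
tcp_rot: [2.943, 1.099, -0.005]
wrist_force: [-1.2, -0.2, 5.2]
width: 0.12
```

```bash
python3 - <<'E'
from h import *
s=read_state();print(s["time"],s["tool_pos"],s["wrist_force"],s["torque"],s["width"])
E
```

```text
4.35 [0.58869866 0.11479867 0.06806223] [-1.1823921  -0.15479566  5.21815907] [-0.11962381  0.0049283  -0.05779491] 0.1202466822252376
```

{"method": "step_arm", "body": {"motion": [[[0.0,-0.0005,-0.0005,0.001,0,0,5],[0.0,-0.0005,-0.0005,0.001,0,0,11],[0.0,-0.0005,-0.0005,0.001,0,0,18],[0.0,-0.0005,-0.0005,0.001,0,0,25],[0.0,-0.0005,-0.0005,0.001,0,0,32],[0.0,-0.0005,-0.0005,0.001,0,0,39],[0.0,-0.0005,-0.0005,0.001,0,0,44],[0.0,-0.0005,-0.0005,0.001,0,0,44]]], "newtons": 80}}

```text
time: 5.35
tool_pos: [0.5891, 0.1145, 0.0681]
tcp_rot: [2.315, 2.12, -0.001]
wrist_force: [6.6, 0.5, -9.7]
width: 0.117
```

```bash
python3 - <<'E'
from h import *
s=read_state();print(s["time"],s["tool_pos"],s["tcp_rot"],s["wrist_force"],s["torque"],s["width"])
E
```

```text
5.35 [0.58907312 0.11447265 0.06809972] [ 2.31478082e+00  2.12027349e+00 -9.45727249e-04] [ 6.55935549  0.52727637 -9.69931417] [ 0.26142184 -1.0148787   0.19683987] 0.11720346604312025
```

{"method": "step_arm", "body": {"motion": [[[0.0,0,0,0,0,0,3],[0.0,0,0,0,0,0,6],[0.0,0,0,0,0,0,10],[0.0,0,0,0,0,0,14],[0.0,0,0,0,0,0,17],[0.0,0,0,0,0,0,20],[0.0,0,0,0,0,0,23],[0.0,0,0,0,0,0,25]]]}}

```text
time: 6.35
tool_pos: [0.5895, 0.1145, 0.068]
tcp_rot: [1.8, 2.571, 0.001]
wrist_force: [2.7, 0.7, -4.5]
width: 0.114
```

```bash
python3 - <<'E'
from h import *
s=read_state();print(s["time"],s["tool_pos"],s["tcp_rot"],s["wrist_force"],s["torque"],s["width"])
E
```

```text
6.35 [0.58945742 0.11452499 0.0679732 ] [1.79976799e+00 2.57111811e+00 1.38070394e-03] [ 2.72675819  0.72105554 -4.46115175] [ 0.02246032 -0.36170819 -0.20206616] 0.11428229702980529
```

{"method": "step_arm", "body": {"motion": [[[0.0,0,0,0,0,0,6],[0.0,0,0,0,0,0,12],[0.0,0,0,0,0,0,18],[0.0,0,0,0,0,0,24],[0.0,0,0,0,0,0,30],[0.0,0,0,0,0,0,36],[0.0,0,0,0,0,0,40],[0.0,0,0,0,0,0,44]]]}}

```text
time: 7.35
tool_pos: [0.59, 0.1149, 0.068]
tcp_rot: [0.703, 3.058, 0.005]
wrist_force: [3.1, 1.7, -3.9]
width: 0.118
```

```bash
python3 - <<'E'
from h import *
s=read_state();print(s["time"],s["tool_pos"],s["tcp_rot"],s["wrist_force"],s["torque"],s["width"],s["q"])
E
```

```text
7.35 [0.58995298 0.11487262 0.06799581] [0.70257833 3.05830486 0.00478961] [ 3.05128399  1.71619682 -3.85075631] [ 0.19808095 -0.38333483 -0.20541576] 0.11791202110832706 [ 1.50048766e-01  3.00831527e-01  1.92741688e+00  1.91494092e-03
  9.08856615e-01 -9.70301063e-01]
```

{"method": "step_arm", "body": {"motion": [[[0.045,0,0,0,0,0,0],[0.045,0,0,0.002,0,0,0],[0.045,0,0,0.03,0,0,0],[0.085,-0.005,-0.03,0.065,0,0,8],[0.085,-0.022,-0.08,0.065,0,0,18],[0.085,-0.04,-0.135,0.065,0,0,26],[0.085,-0.06,-0.19,0.065,0,0,36],[0.085,-0.078,-0.24,0.055,0,0,36]]]}}

```text
time: 8.35
tool_pos: [0.5123, -0.1271, 0.1247]
tcp_rot: [-0.278, 3.124, 0.004]
wrist_force: [0.5, -0.4, 0.3]
width: 0.996
```

```bash
python3 - <<'E'
from h import *
for c in ["side","top"]:
    im,d=read_camera(c); P=cloud(c,d); h=cv2.cvtColor(im,cv2.COLOR_BGR2HSV); S,V=[h[...,i].astype(int) for i in (1,2)]
    t=np.radians(9.9);ex=np.array([np.cos(t),np.sin(t)]);ey=np.array([-ex[1],ex[0]])
    F=np.stack([(P[...,:2]-[.5997,-.0266])@ex,(P[...,:2]-[.5997,-.0266])@ey],-1)
    m=(S<60)&(V>130)&(abs(F[...,0]+.03)<.075)&(abs(F[...,1]+.1)<.095)&(P[...,2]>.022)&(P[...,2]<.034)
    print(c,"panel in F",m.sum(),rect(F[m]))
    b,g,r=[im[...,i].astype(int) for i in range(3)]
    m=(r>140)&(r-g>50)&(r-b>50)&(abs(F[...,0]-.015)<.05)&(abs(F[...,1]-.035)<.03)&(P[...,2]>.022)
    print("stripe",m.sum(),np.median(F[m],0) if m.any() else 0)
    m=(V<60)&(P[...,2]>.041)&(P[...,2]<.05)&(abs(F[...,1]+.06)<.12)&(F[...,0]>.04)&(F[...,0]<.11)
    print("long fence x",m.sum(),np.percentile(F[m][:,0],[2,10,50,90,98]).round(4) if m.any() else 0)
print(read_state()["tool_pos"],read_state()["tcp_rot"],read_state()["width"])
E
```

```text
side panel in F 1281 (array([-32.8, -95.2]), array([154.3,  93.2]), 82.48)
stripe 37 [0.01753459 0.03312732]
long fence x 733 [0.0596 0.0616 0.0734 0.0857 0.089 ]
top panel in F 117 (array([-39.7, -86. ]), array([153.4,  74.2]), 66.88)
stripe 1 [-0.0095724   0.03287022]
long fence x 526 [0.0607 0.0634 0.0765 0.0871 0.0906]
[ 0.50958042 -0.12898448  0.12264441] [-0.26845247  3.12957817  0.00473439] 0.9960198929118831
```

{"method": "step_arm", "body": {"motion": [[[0.085,-0.005,-0.012,-0.02,0,0,0],[0.085,-0.006,-0.021,-0.05,0,0,0],[0.085,-0.005,-0.021,-0.08,0,0,0],[0.085,-0.005,-0.021,-0.096,0,0,0],[0.085,0.005,-0.019,-0.096,0,0,0],[0.085,0.015,-0.0175,-0.096,0,0,0],[0.085,0.025,-0.016,-0.096,0,0,0],[0.085,0.035,-0.014,-0.096,0,0,0]]]}}

```text
time: 9.45
tool_pos: [0.5455, -0.1431, 0.0275]
tcp_rot: [-0.269, 3.129, 0.004]
wrist_force: [-3.9, -0.4, 2.2]
width: 0.997
```

{"method": "step_arm", "body": {"motion": [[[0.085,0.006,0.001,0,0,0,0],[0.085,0.012,0.002,0,0,0,0],[0.085,0.018,0.003,0,0,0,0],[0.085,0.022,0.004,0,0,0,0],[0.085,0.026,0.0045,0,0,0,0],[0.085,0.029,0.005,0,0,0,0],[0.085,0.0315,0.0055,0,0,0,0],[0.085,0.0315,0.0055,0,0,0,0]]]}}

```text
time: 10.45
tool_pos: [0.5776, -0.1375, 0.0276]
tcp_rot: [-0.269, 3.128, 0.004]
wrist_force: [-2.0, -1.3, 1.9]
width: 0.995
```

```bash
cat > m.py <<'E'
from h import *
t=np.radians(9.9);ex=np.array([np.cos(t),np.sin(t)]);ey=np.array([-ex[1],ex[0]])
def toF(p): return np.stack([(p[...,:2]-[.5997,-.0266])@ex,(p[...,:2]-[.5997,-.0266])@ey],-1)
def look(c="side"):
    im,d=read_camera(c); P=cloud(c,d); h=cv2.cvtColor(im,cv2.COLOR_BGR2HSV); S,V=[h[...,i].astype(int) for i in (1,2)]
    F=toF(P)
    m=(S<60)&(V>130)&(abs(F[...,0]+.01)<.09)&(F[...,1]>-.21)&(F[...,1]<-.005)&(P[...,2]>.022)&(P[...,2]<.034)
    n,l,st,_=cv2.connectedComponentsWithStats(m.astype(np.uint8)); k=1+st[1:,4].argmax(); q=F[l==k]
    print(c,"panel in F",len(q),rect(q),"x98",np.percentile(q,98,0).round(4),"2%",np.percentile(q,2,0).round(4))
    b,g,r=[im[...,i].astype(int) for i in range(3)]
    m=(r>140)&(r-g>50)&(r-b>50)&(abs(F[...,0]-.015)<.05)&(abs(F[...,1]-0)<.06)&(P[...,2]>.022)
    print("stripe",m.sum(),np.median(F[m],0).round(4) if m.any() else 0)
    return im
if __name__=="__main__":
    s=read_state();print(s["time"],s["tool_pos"],toF(s["tool_pos"]).round(4),s["tcp_rot"].round(3),s["wrist_force"].round(1),s["torque"].round(2),s["width"]); look()
E
python3 m.py
```

```text
10.45 [ 0.57759902 -0.13751856  0.02756558] [-0.0408 -0.1055] [-0.269  3.128  0.004] [-2.  -1.3  1.9] [0.02 0.25 0.09] 0.9953734865376161
side panel in F 1054 (array([ 15.1, -93. ]), array([ 94.3, 156.7]), 0.56) x98 [ 0.0602 -0.017 ] 2% [-0.0299 -0.1637]
stripe 40 [0.0145 0.0338]
```

{"method": "step_arm", "body": {"motion": [[[0.085,0.001,0,0,0,0,0],[0.085,0.002,0,0,0,0,0],[0.085,0.003,0,0,0,0,0],[0.085,0.003,0,0,0,0,0],[0.085,-0.01,-0.0017,0.0,0,0,0],[0.07,-0.02,-0.003,0.05,0,0,0],[0.045,-0.025,0.04,0.075,0,0,0],[0.02,-0.02,0.1,0.075,0,0,0]]]}}

```text
time: 11.5
tool_pos: [0.5601, -0.038, 0.106]
tcp_rot: [-0.262, 3.12, 0.002]
wrist_force: [0.7, -0.1, -0.8]
width: 0.402
```

```bash
python3 m.py
```

```text
11.5 [ 0.56012917 -0.03804112  0.10595979] [-0.0409 -0.0045] [-2.62e-01  3.12e+00  2.00e-03] [ 0.7 -0.1 -0.8] [ 0.04 -0.04 -0.02] 0.40227667899553066
side panel in F 674 (array([ 15.7, -91.6]), array([ 94.6, 155.3]), 0.5) x98 [ 0.0608 -0.0163] 2% [-0.0306 -0.1629]
stripe 37 [0.0187 0.0334]
```

{"method": "step_arm", "body": {"motion": [[[0.0,0.012,0.03,0,0,0,0],[0.0,0.026,0.063,0,0,0,0],[0.0,0.04,0.097,0,0,0,0],[0.0,0.04,0.097,-0.01,0,0,0],[0.0,0.04,0.097,-0.03,0,0,0],[0.0,0.04,0.097,-0.05,0,0,0],[0.0,0.04,0.097,-0.059,0,0,0],[0.0,0.04,0.097,-0.059,0,0,0]]]}}

```text
time: 12.55
tool_pos: [0.5983, 0.0658, 0.0443]
tcp_rot: [-0.266, 3.124, 0.01]
wrist_force: [0.4, -0.2, -1.2]
width: 0.001
```

```bash
python3 - <<'E'
from m import *
s=read_state();print(s["time"],s["tool_pos"],toF(s["tool_pos"]).round(4),s["wrist_force"].round(1),s["width"])
im=look();cv2.imwrite("pics/s3.png",cv2.resize(im[160:330,180:370],None,fx=3.5,fy=3.5,interpolation=cv2.INTER_CUBIC))
E
```

```text
12.55 [0.59832486 0.06578739 0.04426173] [0.0145 0.0912] [ 0.4 -0.2 -1.2] 0.0008175003821995772
side panel in F 1359 (array([ 15.3, -92.9]), array([ 94.8, 156.3]), 0.56) x98 [ 0.059  -0.0176] 2% [-0.0304 -0.1645]
stripe 18 [-0.0004  0.0331]
```

View pics/s3.png

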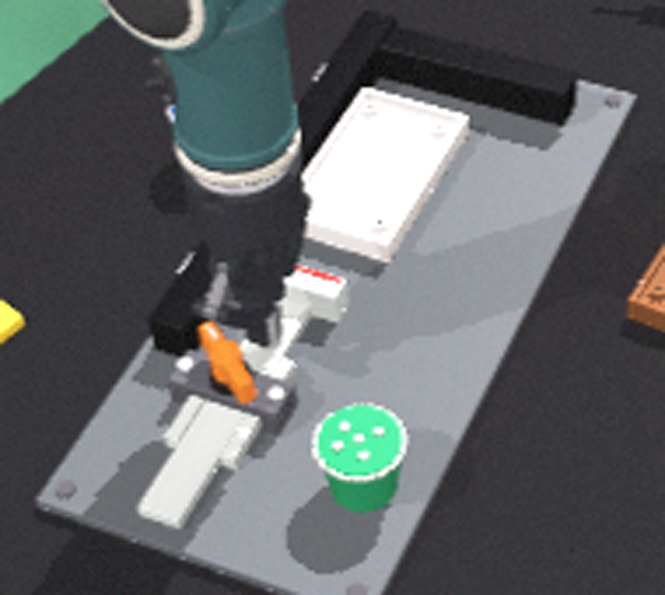

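The view shows the fingers behind the stop's head (crop about (250,320)), clear of the bridge and knob. The panel lies along the long fence. Now I push the stop along -y.

{"method": "step_arm", "body": {"motion": [[[0.0,0.0017,-0.01,0.001,0,0,0],[0.0,0.0036,-0.021,0.001,0,0,0],[0.0,0.0055,-0.032,0.001,0,0,0],[0.0,0.0075,-0.043,0.001,0,0,0],[0.0,0.0094,-0.054,0.001,0,0,0],[0.0,0.0112,-0.064,0.001,0,0,0],[0.0,0.0129,-0.074,0.001,0,0,0],[0.0,0.0145,-0.083,0.001,0,0,0]]]}}

```text
time: 13.6
tool_pos: [0.6136, -0.0169, 0.0463]
tcp_rot: [-0.266, 3.123, 0.012]
wrist_force: [-1.8, 8.0, 5.1]
width: 0.001
```

```bash
python3 m.py
```

```text
13.6 [ 0.61355817 -0.01690072  0.04633169] [0.0153 0.0072] [-0.266  3.123  0.012] [-1.8  8.   5.1] [1.11 0.16 0.05] 0.0006678073263182349
side panel in F 1022 (array([ 12.2, -92.8]), array([ 92.7, 175.3]), 2.42) x98 [ 0.0534 -0.009 ] 2% [-0.0303 -0.1755]
stripe 14 [-0.0021 -0.0245]
```

{"method": "step_arm", "body": {"motion": [[[0.0,0.0007,-0.004,0,0,0,0],[0.0,0.0014,-0.008,0,0,0,0],[0.0,0.002,-0.012,0,0,0,0],[0.0,0.0026,-0.015,0,0,0,0],[0.0,0.003,-0.017,0,0,0,0],[0.0,0.0033,-0.019,0,0,0,0],[0.0,0.0036,-0.0205,0,0,0,0],[0.0,0.0038,-0.0215,0,0,0,0]]]}}

```text
time: 14.65
tool_pos: [0.6172, -0.0385, 0.0462]
tcp_rot: [-0.265, 3.124, 0.014]
wrist_force: [-1.7, 10.0, 5.8]
width: -0.003
```

```bash
python3 m.py
```

```text
14.65 [ 0.61720294 -0.03852     0.04623052] [ 0.0152 -0.0148] [-0.265  3.124  0.014] [-1.7 10.   5.8] [1.66 0.23 0.02] -0.0033713908675193013
side panel in F 980 (array([  -6.7, -116.6]), array([ 87.1, 197.8]), 16.18) x98 [ 0.0506 -0.0299] 2% [-0.0306 -0.1974]
stripe 16 [-0.0012 -0.046 ]
```

{"method": "step_arm", "body": {"motion": [[[0.0,0.0001,-0.0007,0,0,0,0],[0.0,0.0002,-0.0013,0,0,0,0],[0.0,0.0004,-0.002,0,0,0,0],[0.0,0.0005,-0.0027,0,0,0,0],[0.0,0.0006,-0.0033,0,0,0,0],[0.0,0.0007,-0.004,0,0,0,0],[0.0,0.0007,-0.004,0,0,0,0],[0.0,0.0007,-0.004,0,0,0,0]]]}}

```text
time: 15.7
tool_pos: [0.6172, -0.0389, 0.0463]
tcp_rot: [-0.264, 3.125, 0.022]
wrist_force: [-2.2, 18.1, 6.8]
width: 0.002
```

```bash
python3 m.py
```

```text
15.7 [ 0.61721061 -0.0388575   0.04626804] [ 0.0151 -0.0151] [-0.264  3.125  0.022] [-2.2 18.1  6.8] [2.67 0.33 0.07] 0.002164326922893276
side panel in F 978 (array([  -7.1, -116.7]), array([ 87.9, 196.7]), 16.66) x98 [ 0.0491 -0.0303] 2% [-0.0303 -0.1983]
stripe 15 [-0.0024 -0.0451]
```

{"method": "step_arm", "body": {"motion": [[[0.0,0.0,0.002,0,0,0,0],[0.0,-0.001,0.006,0.01,0,0,0],[0.0,-0.001,0.006,0.05,0,0,0],[0.02,-0.02,-0.02,0.06,0,0,0],[0.06,-0.045,-0.06,0.06,0,0,0],[0.085,-0.07,-0.1,0.06,0,0,0],[0.085,-0.075,-0.124,0.05,0,0,0],[0.085,-0.075,-0.125,0.03,0,0,0]]]}}

```text
time: 16.75
tool_pos: [0.5426, -0.1672, 0.0776]
tcp_rot: [-0.259, 3.123, 0.018]
wrist_force: [0.7, -0.2, 0.3]
width: 0.995
```

```bash
python3 - <<'E'
from m import *
s=read_state();print(s["time"],s["tool_pos"],toF(s["tool_pos"]).round(4),s["wrist_force"].round(1),s["width"])
im=look();cv2.imwrite("pics/s4.png",cv2.resize(im[160:330,180:370],None,fx=3.5,fy=3.5,interpolation=cv2.INTER_CUBIC))
E
```

```text
16.75 [ 0.5425559  -0.16716677  0.07763853] [-0.0805 -0.1286] [ 0.7 -0.2  0.3] 0.995275659066773
side panel in F 1301 (array([  15. , -109.9]), array([ 95.3, 184.9]), 1.08) x98 [ 0.0603 -0.0295] 2% [-0.03   -0.1963]
stripe 27 [ 0.0149 -0.0456]
```

View pics/s4.png

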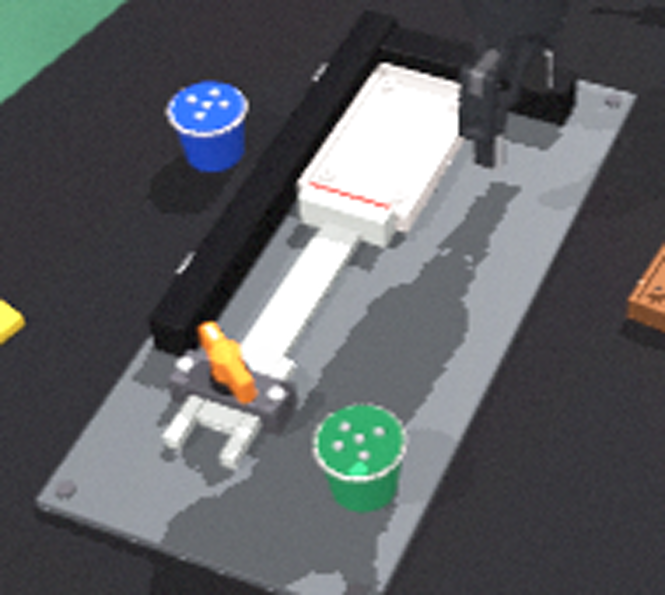

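The panel sits in the corner (crop about (385,150)) with the stop's red stripe against its end, and the cups are untouched. I add a confirming push against the long fence.

{"method": "step_arm", "body": {"motion": [[[0.085,0,0,-0.025,0,0,0],[0.085,0,0,-0.05,0,0,0],[0.085,0.012,0.002,-0.05,0,0,0],[0.085,0.024,0.004,-0.05,0,0,0],[0.085,0.033,0.0058,-0.05,0,0,0],[0.085,0.039,0.0068,-0.05,0,0,0],[0.085,0.042,0.0073,-0.05,0,0,0],[0.085,0.043,0.0075,-0.05,0,0,0]]]}}

```text
time: 17.8
tool_pos: [0.5821, -0.1581, 0.024]
tcp_rot: [0.262, -3.13, -0.023]
wrist_force: [-6.7, -0.4, 4.2]
width: 0.993
```

```bash
python3 m.py
```

```text
17.8 [ 0.58206142 -0.15807642  0.0239724 ] [-0.04   -0.1265] [ 0.262 -3.13  -0.023] [-6.7 -0.4  4.2] [0.03 0.87 0.3 ] 0.9930717388993343
side panel in F 941 (array([  15.9, -112.6]), array([ 94.2, 176.3]), 0.66) x98 [ 0.0611 -0.0292] 2% [-0.0283 -0.1963]
stripe 33 [ 0.0101 -0.046 ]
```

{"method": "step_arm", "body": {"motion": [[[0.085,0.002,0,0,0,0,0],[0.085,0.003,0.0005,0,0,0,0],[0.085,0.003,0.0005,0,0,0,0],[0.085,-0.012,-0.002,0,0,0,0],[0.07,-0.025,-0.004,0.03,0,0,0],[0.03,-0.02,0.03,0.075,0,0,0],[0.0,0.0,0.085,0.08,0,0,0],[0.0,0.03,0.139,0.08,0,0,0]]]}}

```text
time: 18.85
tool_pos: [0.6128, -0.0183, 0.1056]
tcp_rot: [-0.257, 3.127, 0.023]
wrist_force: [0.7, -0.3, -0.8]
width: 0.18
```

{"method": "step_arm", "body": {"motion": [[[0.0,0,0,0,0,0,0],[0.0,0,0,-0.02,0,0,0],[0.0,0,0,-0.04,0,0,0],[0.0,0,0,-0.055,0,0,0],[0.0,0,0,-0.055,0,0,0],[0.0,0,0,-0.055,0,0,0],[0.0,0,0,-0.055,0,0,0],[0.0,0,0,-0.055,0,0,0]]]}}

```text
time: 19.85
tool_pos: [0.6135, -0.0183, 0.0515]
tcp_rot: [-0.257, 3.125, 0.022]
wrist_force: [0.7, -0.2, 0.5]
width: -0.002
```

```bash
python3 m.py
```

```text
19.85 [ 0.61349701 -0.01831621  0.05147918] [0.015  0.0058] [-0.257  3.125  0.022] [ 0.7 -0.2  0.5] [ 0.03 -0.01 -0.01] -0.00202204351127629
side panel in F 1096 (array([  14.5, -109.8]), array([ 94. , 187.4]), 1.15) x98 [ 0.0548 -0.0295] 2% [-0.0303 -0.1976]
stripe 19 [ 0.0023 -0.0459]
```

Now push the stop home again (contact is expected at y_f ≈ -15).

{"method": "step_arm", "body": {"motion": [[[0.0,0.0008,-0.005,-0.005,0,0,0],[0.0,0.0017,-0.01,-0.005,0,0,0],[0.0,0.0026,-0.015,-0.005,0,0,0],[0.0,0.0034,-0.019,-0.005,0,0,0],[0.0,0.0038,-0.021,-0.005,0,0,0],[0.0,0.0041,-0.0235,-0.005,0,0,0],[0.0,0.0043,-0.0245,-0.005,0,0,0],[0.0,0.0043,-0.0245,-0.005,0,0,0]]]}}

```text
time: 20.9
tool_pos: [0.6168, -0.0389, 0.0464]
tcp_rot: [-0.256, 3.127, 0.032]
wrist_force: [-1.2, 13.8, 2.5]
width: 0.001
```

```bash
python3 m.py
```

```text
20.9 [ 0.61681222 -0.038881    0.04635062] [ 0.0147 -0.015 ] [-0.256  3.127  0.032] [-1.2 13.8  2.5] [2.26 0.29 0.02] 0.0012807007207042546
side panel in F 960 (array([  -6.9, -118.9]), array([ 85.6, 192.2]), 16.41) x98 [ 0.0495 -0.0304] 2% [-0.0304 -0.1977]
stripe 16 [-0.0006 -0.0451]
```

{"method": "step_arm", "body": {"motion": [[[0.0,-0.001,0.006,0,0,0,0],[0.0,-0.001,0.007,0.03,0,0,0],[0.03,-0.002,0.01,0.07,0,0,-8],[0.045,-0.01,0.055,0.07,0,0,-17],[0.045,-0.02,0.11,0.07,0,0,-26],[0.045,-0.027,0.154,0.07,0,0,-35.3],[0.045,-0.027,0.154,0.07,0,0,-35.3],[0.045,-0.027,0.154,0.06,0,0,-35.3]]]}}

```text
time: 21.95
tool_pos: [0.5908, 0.115, 0.107]
tcp_rot: [0.699, 3.05, 0.029]
wrist_force: [-0.3, 0.6, -0.0]
width: 0.527
```

```bash
python3 - <<'E'
from m import *
s=read_state();print(s["time"],s["tool_pos"],s["tcp_rot"].round(3),np.degrees(2*np.arctan2(s["tcp_rot"][1],s["tcp_rot"][0]))-90)
im=look();cv2.imwrite("pics/s5.png",cv2.resize(im[160:330,180:370],None,fx=3.5,fy=3.5,interpolation=cv2.INTER_CUBIC))
E
```

```text
21.95 [0.59084555 0.11499549 0.107017  ] [0.699 3.05  0.029] 64.17783494840359
side panel in F 1365 (array([  15.2, -107. ]), array([ 94.9, 194.5]), 0.58) x98 [ 0.06   -0.0292] 2% [-0.0303 -0.1972]
stripe 22 [ 0.0132 -0.0449]
```

View pics/s5.png

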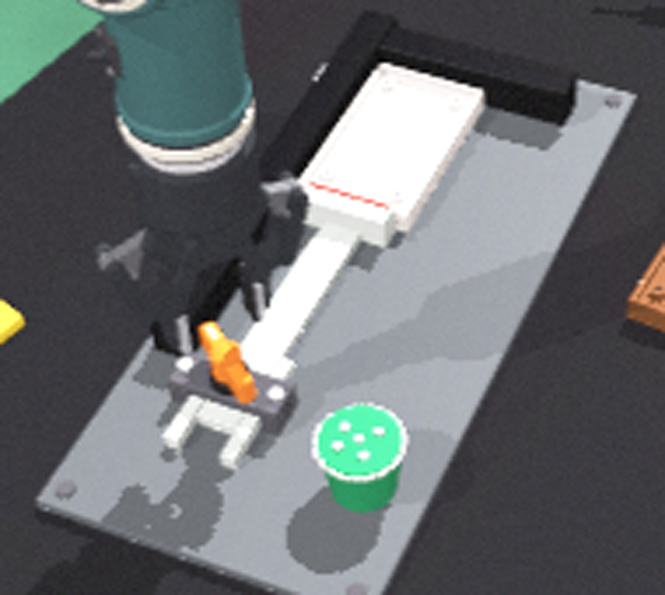

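The view shows the panel and stop flush, with the open fingers astride the knob. I descend, grip, and tighten.

{"method": "step_arm", "body": {"motion": [[[0.045,-0.001,0,-0.015,0,0,0],[0.045,-0.001,0,-0.03,0,0,0],[0.045,-0.001,0,-0.038,0,0,0],[0.025,-0.001,0,-0.038,0,0,0],[0.01,-0.001,0,-0.038,0,0,0],[0.0,-0.001,0,-0.038,0,0,0],[0.0,-0.001,0,-0.038,0,0,0],[0.0,-0.001,0,-0.038,0,0,0]]], "newtons": 90}}

```text
time: 23.0
tool_pos: [0.5886, 0.1151, 0.0677]
tcp_rot: [0.702, 3.053, 0.028]
wrist_force: [-2.6, 4.4, 4.5]
width: 0.116
```

{"method": "step_arm", "body": {"motion": [[[0.0,0,0,0,0,0,-8],[0.0,0,0,0,0,0,-17],[0.0,0,0,0,0,0,-26],[0.0,0,0,0,0,0,-35],[0.0,0,0,0,0,0,-44],[0.0,0,0,0,0,0,-53],[0.0,0,0,0,0,0,-62],[0.0,0,0,0,0,0,-70]]]}}

```text
time: 24.0
tool_pos: [0.5889, 0.1158, 0.0678]
tcp_rot: [2.324, 2.088, 0.017]
wrist_force: [1.0, 3.4, -0.4]
width: 0.119
```

```bash
cat > k.py <<'E'
from workcell import *
import numpy as np
s=read_state();print(s["time"],s["tool_pos"],np.degrees(2*np.arctan2(s["tcp_rot"][1],s["tcp_rot"][0]))-90,s["wrist_force"].round(1),s["torque"].round(2),s["width"],s["q"][5],s["joint_torque"][5])
E
python3 k.py
```

```text
24.0 [0.58886205 0.11580709 0.06781646] -6.134329128674466 [ 1.   3.4 -0.4] [0.74 0.46 0.29] 0.11900479892178203 0.2718015244241509 -0.9041646681725979
```

{"method": "step_arm", "body": {"motion": [[[0.0,0,0,0,0,0,-6],[0.0,0,0,0,0,0,-12],[0.0,0,0,0,0,0,-18],[0.0,0,0,0,0,0,-24],[0.0,0,0,0,0,0,-30],[0.0,0,0,0,0,0,-36],[0.0,0,0,0,0,0,-40],[0.0,0,0,0,0,0,-43]]]}}

```text
time: 25.0
tool_pos: [0.5893, 0.116, 0.0679]
tcp_rot: [2.926, 1.088, 0.007]
wrist_force: [1.6, 2.0, -0.9]
width: 0.114
```

```bash
python3 k.py
```

```text
25.0 [0.58929052 0.11599379 0.06792477] -49.204691816538606 [ 1.6  2.  -0.9] [0.63 0.3  0.31] 0.11387929607360296 1.0369616828986603 -0.0755658745765686
```

{"method": "step_arm", "body": {"motion": [[[0.0,0,0,0,0,0,-3],[0.0,0,0,0,0,0,-6],[0.0,0,0,0,0,0,-9],[0.0,0,0,0,0,0,-12],[0.0,0,0,0,0,0,-15],[0.0,0,0,0,0,0,-18],[0.0,0,0,0,0,0,-21],[0.0,0,0,0,0,0,-24]]], "newtons": 120}}

```text
time: 26.0
tool_pos: [0.5896, 0.116, 0.0681]
tcp_rot: [3.087, 0.454, 0.001]
wrist_force: [0.4, 0.1, 0.0]
width: 0.111
```

```bash
python3 k.py
```

```text
26.0 [0.58955597 0.11595272 0.06808515] -73.25613038690211 [0.4 0.1 0. ] [0.57 0.26 0.32] 0.1110067629258312 1.458881174686357 -0.08236013352870941
```

{"method": "step_arm", "body": {"motion": [[[0.0,0,0,0,0,0,-3],[0.0,0,0,0,0,0,-6],[0.0,0,0,0,0,0,-9],[0.0,0,0,0,0,0,-12],[0.0,0,0,0,0,0,-14],[0.0,0,0,0,0,0,-16],[0.0,0,0,0,0,0,-18],[0.0,0,0,0,0,0,-20]]]}}

```text
time: 27.0
tool_pos: [0.5898, 0.1158, 0.0682]
tcp_rot: [3.119, -0.092, -0.004]
wrist_force: [-0.6, -0.1, -0.3]
width: 0.111
```

```bash
python3 k.py; python3 - <<'E'
from m import *
im=look();cv2.imwrite("pics/s6.png",cv2.resize(im[210:310,190:310],None,fx=5,fy=5,interpolation=cv2.INTER_CUBIC))
E
```

```text
27.0 [0.58977739 0.11582146 0.06820047] -93.37297740315991 [-0.6 -0.1 -0.3] [0.47 0.09 0.38] 0.11069378833738092 1.8083233093017692 0.08999730460345745
side panel in F 1369 (array([  14.9, -114.4]), array([ 95.4, 174.5]), 0.81) x98 [ 0.0602 -0.0303] 2% [-0.0301 -0.1973]
stripe 24 [ 0.014  -0.0462]
```

View pics/s6.png

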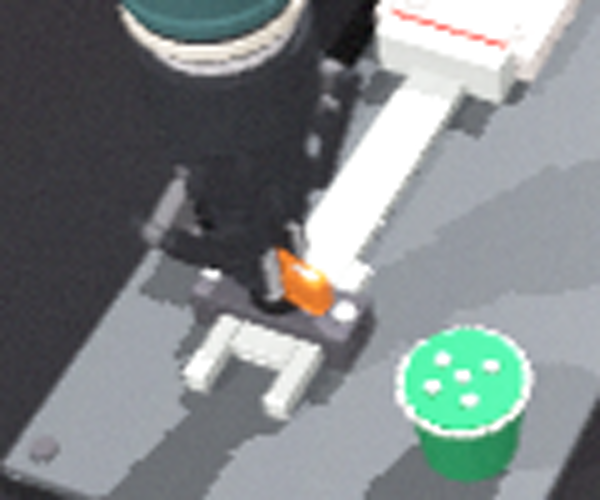

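The view shows the wing gripped and turning with the tool, the cup clear, and the stop still against the panel. Torque is rising (0.38), so I tighten further.

{"method": "step_arm", "body": {"motion": [[[0.0,0,0,0,0,0,-4],[0.0,0,0,0,0,0,-8],[0.0,0,0,0,0,0,-12],[0.0,0,0,0,0,0,-15],[0.0,0,0,0,0,0,-18],[0.0,0,0,0,0,0,-20],[0.0,0,0,0,0,0,-22],[0.0,0,0,0,0,0,-24]]]}}

```text
time: 28.05
tool_pos: [0.5899, 0.1156, 0.0683]
tcp_rot: [3.032, -0.743, -0.01]
wrist_force: [0.2, -1.9, 0.1]
width: 0.11
```

```bash
python3 k.py
```

```text
28.05 [0.58993389 0.11561939 0.06827365] -117.5473755687805 [ 0.2 -1.9  0.1] [ 0.3 -0.1  0.4] 0.10960430453259853 2.2244625920601435 0.1043296535499394
```

{"method": "step_arm", "body": {"motion": [[[0.0,0,0,0,0,0,-3],[0.0,0,0,0,0,0,-6],[0.0,0,0,0,0,0,-9],[0.0,0,0,0,0,0,-11],[0.0,0,0,0,0,0,-13],[0.0,0,0,0,0,0,-13],[0.0,0,0,0,0,0,-13],[0.0,0,0,0,0,0,-13]]]}}

```text
time: 29.05
tool_pos: [0.5899, 0.1155, 0.0683]
tcp_rot: [2.929, -1.082, -0.013]
wrist_force: [-0.9, -2.2, 1.0]
width: 0.104
```

```bash
python3 k.py
```

```text
29.05 [0.58993521 0.11550862 0.06826982] -130.5516008585822 [-0.9 -2.2  1. ] [ 0.01 -0.26  0.17] 0.10367786275061935 2.4468383928816277 0.14393622055649757
```

{"method": "step_arm", "body": {"motion": [[[0.045,0,0,0,0,0,0],[0.045,0,0,0,0,0,0],[0.045,0,0,0.005,0,0,0],[0.045,0,0,0.03,0,0,0],[0.045,0,0,0.07,0,0,0],[0.045,0,0,0.11,0,0,8],[0.045,-0.03,0.03,0.15,0,0,16],[0.045,-0.06,0.06,0.17,0,0,24]]]}}

```text
time: 30.05
tool_pos: [0.5308, 0.1764, 0.2419]
tcp_rot: [3.092, -0.445, 0.0]
wrist_force: [-0.0, 0.8, 0.6]
width: 0.526
```

```bash
python3 - <<'E'
from m import *
s=read_state();print(s["time"],s["tool_pos"],s["wrist_force"])
im2=look("top");im=look()
a=cv2.resize(im[160:330,180:370],(390,350),interpolation=cv2.INTER_CUBIC);b=cv2.resize(im2[150:290,190:410],(400,350)[:2],interpolation=cv2.INTER_CUBIC)
cv2.imwrite("pics/s7.png",np.hstack([a,b]))
K,D=[],0
for c in ("side",):
    for t in ("cup_green","cup_blue","driver"):
        r=spot_in(c,t); print(t,w(c,r[0]["xyz"]).round(3) if r else None)
# panel alone: split off stop by y_f
i,d=read_camera("side");P=cloud("side",d);F=toF(P);h=cv2.cvtColor(i,cv2.COLOR_BGR2HSV)
m=(h[...,1]<60)&(h[...,2]>130)&(P[...,2]>.024)&(P[...,2]<.034)&(F[...,1]<-.055)&(F[...,1]>-.21)&(abs(F[...,0]-.015)<.06)
q=F[m]; print(rect(q),np.percentile(q,[1,99],axis=0).round(4))
# edge fit on the near long side
ys=np.linspace(-.19,-.065,12); e=[np.percentile(q[abs(q[:,1]-y)<.007,0],3) for y in ys]; print("edge slope rel F",np.polyfit(ys,e,1))
f=(h[...,2]<60)&(P[...,2]>.041)&(P[...,2]<.05)&(F[...,0]>.04)&(F[...,0]<.11)
g=F[f]; ys=np.linspace(-.19,.08,16); e=[np.median(g[abs(g[:,1]-y)<.009,0]) for y in ys]; print("fence slope",np.polyfit(ys,e,1))
E
```

```text
30.05 [0.53082331 0.17641544 0.24186877] [-0.02493426  0.80926224  0.62351445]
top panel in F 1462 (array([  17.7, -115.9]), array([ 95.9, 167.7]), 0.18) x98 [ 0.0625 -0.0511] 2% [-0.028  -0.1965]
stripe 0 0
side panel in F 1359 (array([  15.4, -108.9]), array([ 95.1, 182.5]), 0.85) x98 [ 0.0603 -0.0299] 2% [-0.0303 -0.1976]
stripe 27 [ 0.0154 -0.0462]
cup_green [0.473 0.129 0.055]
cup_blue [ 0.442 -0.465  0.037]
driver [ 0.442 -0.464  0.036]
(array([  15.8, -130.4]), array([147.9,  95.2]), 89.22) [[-0.0303 -0.1983]
 [ 0.0617 -0.0605]]
edge slope rel F [-0.00484921 -0.0300689 ]
fence slope [0.00786813 0.07305866]
```

View pics/s7.png

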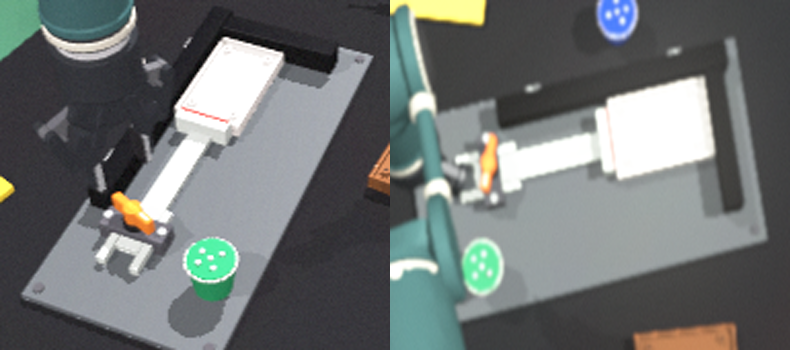

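The view shows the panel in the corner, the stop against it and the cups in place. The wing sits near -15° rather than the commanded -40°, so I'll measure it.

```bash
python3 - <<'E'
from h import *
for c in ["top","side"]:
    im,d=read_camera(c); P=cloud(c,d)
    b,g,r=[im[...,i].astype(int) for i in range(3)]
    m=(r>150)&(r-b>70)&(abs(P[...,0]-.588)<.06)&(abs(P[...,1]-.115)<.06)
    K=np.array(get_calibration(c)["K"]);T=np.array(get_calibration(c)["world_from_camera"])
    v,u=np.nonzero(m); R=np.stack([(u-K[0,2])/K[0,0],(v-K[1,2])/K[1,1],np.ones(len(u))],-1)@T[:3,:3].T
    q=(T[:3,3]+R*((.058-T[2,3])/R[:,2])[:,None])[:,:2]
    ev,V=np.linalg.eigh(np.cov(q.T)); print(c,len(q),q.mean(0).round(4),np.degrees(np.arctan2(V[1,1],V[0,1]))%180,rect(q))
E
```

```text
top 158 [0.6088 0.1269] 35.088428640508 (array([673.8, 172.7]), array([254.7,  50.7]), 34.89)
side 201 [0.588  0.1151] 162.66994096971902 (array([586.8, 114.2]), array([27. , 74.1]), 69.71)
```

```bash
python3 - <<'E'
from h import *
a,_=read_camera("top");b,_=read_camera("side")
z=lambda x:cv2.resize(x,(400,400),interpolation=cv2.INTER_CUBIC)
cv2.imwrite("pics/f.png",np.hstack([z(a[160:250,295:385]),z(b[155:245,245:335])]))
E
```

```text
(no output)
```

View pics/f.png

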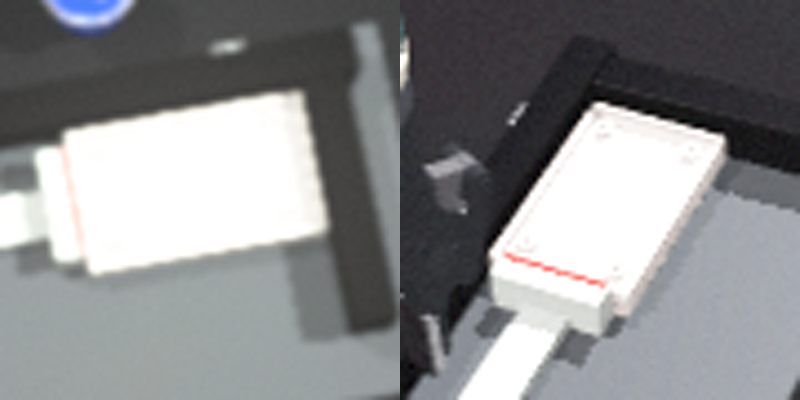

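The zoom shows no visible gap from panel to fences (top view corner about (300,95)) or from stop to panel. I'm handing in.

```bash
python3 -c "
from workcell import *
print(finish_job(), read_state()['time'])"
```

```text
the job is handed in; nothing more can be done
the job is handed in; nothing more can be done
```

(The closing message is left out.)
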